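Find the press spindle's pitch with the comb leaves

TASK

The press spindle clamped in the blue gauging stand needs a new nut: lower the comb leaves from the wooden rack between the stand's guide pins onto the top of its thread, one by one and without forcing them, until you find the one whose teeth seat fully home. Leave that leaf standing fully seated in the thread, with every leaf that does not fit standing back in the rack. Set the leaves down rather than drop them, and do not disturb the pots, paints and brush.

Things in the scene. Friction and masses are not known exactly. Their poses are not given: they have to be found in the camera images.
- leaf_yellow_grip (a point): Comb leaf with yellow grip bar: centre of the bar; z up, y along the leaf, x across it. Bar 14 mm thick, 110 long, 24 high (+-12), on the top edge of a 6 mm aluminium plate 176 mm long. Plate's lower edge (tooth gullets and plain ends) 54 mm below this point, teeth 6 to 9 mm further down. 0.13 to 0.21 kg. Starts in the rack.
- leaf_red_grip (a point): Comb leaf with red grip bar, measured as leaf_yellow_grip. Each leaf has an odd number of teeth (5 or 7), the middle one right below this point, evenly pitched at 15 to 21.5 mm. The three leaves have three different pitches; which of them fits the spindle changes from start to start.
- leaf_blue_grip (a point): Comb leaf with blue grip bar, measured as leaf_yellow_grip. On a thread that it fits, middle tooth in a groove, a leaf goes down until its gullets lie on the crests; a wrong leaf stops 5 mm or more higher, its tooth tips on the crests. Play along the thread at full depth about 1.2 mm; tips enter within about 4 mm of a groove's middle.
- stand_groove (a point): Gauging stand with the press spindle clamped in it, both fixed. Point on top of the thread at crest height (94 mm above the table), over the middle of a groove, half-way along; y along the spindle, x across, z up. 60 degree V thread, 64 mm over the crests, y = -68 to +68 mm, axis level, grooves 7 to 10 mm deep; pitch not told, one of three. Bar centre of a fully seated leaf is 54 mm above this point.
- stand_pins (a point): Mid-point of the stand's guide pins at the height of their tops, 34 mm above stand_groove, same axes. The pins are two pairs of round-topped steel pins at y = -82 and +82 mm, 11 mm apart in the clear (x); they keep a seated leaf upright once it is let go. The stand is 90 mm (x) by 274 mm (y) over all; nothing else on it is higher than 97 mm above the table.
- rack_slot_1 (a point): Slot 1 of the leaf rack, a fixed pale wooden rack (170 mm in x, 204 mm in y), slots 50 mm apart along x. Point: middle of the slot at the height of the ledges (30 mm above the table) that carry a leaf's plain ends; y along the slot. Bar centre of a leaf in it: 54 mm above this point. One leaf starts in each slot, in any order; any slot may take a leaf back.
- rack_slot_2 (a point): Slot 2, the rack's middle, point as rack_slot_1. Each slot has four round-topped dowels at y = -81 and +81 mm that leave 11 mm clear between them, their tops 40 mm above this point, and end stops 92 mm to either side along y, 12 mm high. The rack may stand on the left or right of the spindle, the tray on the other side.
- rack_slot_3 (a point): Slot 3, point as rack_slot_1.
- tray: Bystander: fixed plywood tray (170 by 190 mm, 47 mm high) with the worn bronze nut and its bolts, 57 mm high over all. Origin under its centre.
- owl: Bystander: terracotta owl figure, 62 mm across, 159 mm tall, standing near the robot; origin under its centre.
- paint_jar: Bystander: paint jar with red lid, 52 mm across, 75 mm tall; origin under its centre.
- mug_red: Bystander: terracotta mug with red marks, 80 mm across, 92 mm tall, handle at +y to 77 mm; origin under its centre.
- mug_white: Bystander: terracotta mug with white marks, as mug_red.
- vase: Bystander: dark terracotta vase, 84 mm across, 172 mm tall, behind the spindle among the mugs; origin under its centre.
- brush: Bystander: brush lying on the table, 190 mm along its x, 20 mm high; origin under its middle.
- saucer: Bystander: saucer, 96 mm across, 22 mm high; origin under its centre.
- paint_bowl: Bystander: white bowl of red paint, 88 mm across, 45 mm high; origin under its centre.

How it is judged:
At the end, for the whole second after the job is handed in: One leaf stands fully seated in the thread (bar centre 51-56 mm above stand_groove, within 10 mm across, 25 mm along, lean under 0.15, yaw under 0.1 rad); the others stand in the rack (45-58 mm above the ledges, 70 mm across, 10 mm along, lean under 0.25, yaw under 0.15 rad); all at rest (((x of leaf_yellow_grip in the frame of stand_groove between -0.01 and 0.01 m and y of leaf_yellow_grip in the frame of stand_groove between -0.025 and 0.025 m and z of leaf_yellow_grip in the frame of stand_groove between 0.051 and 0.056 m and angle between the y axis of leaf_yellow_grip and the y axis of stand_groove, either way round below 0.1 rad and angle between leaf_yellow_grip's own z axis and vertical below 0.15 rad and x of leaf_red_grip in the frame of rack_slot_2 between -0.07 and 0.07 m and y of leaf_red_grip in the frame of rack_slot_2 between -0.01 and 0.01 m and z of leaf_red_grip in the frame of rack_slot_2 between 0.045 and 0.058 m and angle between the y axis of each of leaf_red_grip, leaf_blue_grip and the y axis of rack_slot_2, either way round below 0.15 rad and angle between each of leaf_red_grip, leaf_blue_grip's own z axis and vertical below 0.25 rad and x of leaf_blue_grip in the frame of rack_slot_2 between -0.07 and 0.07 m and y of leaf_blue_grip in the frame of rack_slot_2 between -0.01 and 0.01 m and z of leaf_blue_grip in the frame of rack_slot_2 between 0.045 and 0.058 m) or (x of leaf_red_grip in the frame of stand_groove between -0.01 and 0.01 m and y of leaf_red_grip in the frame of stand_groove between -0.025 and 0.025 m and z of leaf_red_grip in the frame of stand_groove between 0.051 and 0.056 m and angle between the y axis of leaf_red_grip and the y axis of stand_groove, either way round below 0.1 rad and angle between leaf_red_grip's own z axis and vertical below 0.15 rad and x of leaf_yellow_grip in the frame of rack_slot_2 between -0.07 and 0.07 m and y of leaf_yellow_grip in the frame of rack_slot_2 between -0.01 and 0.01 m and z of leaf_yellow_grip in the frame of rack_slot_2 between 0.045 and 0.058 m and angle between the y axis of each of leaf_yellow_grip, leaf_blue_grip and the y axis of rack_slot_2, either way round below 0.15 rad and angle between each of leaf_yellow_grip, leaf_blue_grip's own z axis and vertical below 0.25 rad and x of leaf_blue_grip in the frame of rack_slot_2 between -0.07 and 0.07 m and y of leaf_blue_grip in the frame of rack_slot_2 between -0.01 and 0.01 m and z of leaf_blue_grip in the frame of rack_slot_2 between 0.045 and 0.058 m) or (x of leaf_blue_grip in the frame of stand_groove between -0.01 and 0.01 m and y of leaf_blue_grip in the frame of stand_groove between -0.025 and 0.025 m and z of leaf_blue_grip in the frame of stand_groove between 0.051 and 0.056 m and angle between the y axis of leaf_blue_grip and the y axis of stand_groove, either way round below 0.1 rad and angle between leaf_blue_grip's own z axis and vertical below 0.15 rad and x of leaf_yellow_grip in the frame of rack_slot_2 between -0.07 and 0.07 m and y of leaf_yellow_grip in the frame of rack_slot_2 between -0.01 and 0.01 m and z of leaf_yellow_grip in the frame of rack_slot_2 between 0.045 and 0.058 m and angle between the y axis of each of leaf_yellow_grip, leaf_red_grip and the y axis of rack_slot_2, either way round below 0.15 rad and angle between each of leaf_yellow_grip, leaf_red_grip's own z axis and vertical below 0.25 rad and x of leaf_red_grip in the frame of rack_slot_2 between -0.07 and 0.07 m and y of leaf_red_grip in the frame of rack_slot_2 between -0.01 and 0.01 m and z of leaf_red_grip in the frame of rack_slot_2 between 0.045 and 0.058 m)) and linear speed of each of leaf_yellow, leaf_red, leaf_blue below 0.02 m/s); the robot touches nothing.
It fails at once if a leaf is forced against a spindle (over 60 N) (contact force between any of leaf_yellow, leaf_red, leaf_blue and spindle_a above 60 N or contact force between any of leaf_yellow, leaf_red, leaf_blue and spindle_b above 60 N or contact force between any of leaf_yellow, leaf_red, leaf_blue and spindle_c above 60 N).
It fails at once if a leaf is dropped (falls free of the fingers at over 0.8 m/s, about 30 mm) ((contact force between leaf_yellow and the fingers below 0.1 N and linear speed of leaf_yellow above 0.8 m/s) or (contact force between leaf_red and the fingers below 0.1 N and linear speed of leaf_red above 0.8 m/s) or (contact force between leaf_blue and the fingers below 0.1 N and linear speed of leaf_blue above 0.8 m/s)).
It fails at once if a pot, paint or the brush is moved by more than 25 mm, or an upright one tipped by more than 0.4 rad (distance of any of owl, paint_jar, mug_red, mug_white, vase, brush, saucer, paint_bowl from where it was at the start of the episode above 0.025 m or angle between any of owl, paint_jar, mug_red, mug_white, vase, saucer, paint_bowl's own z axis and vertical above 0.4 rad).
It also fails if it takes over 72 s, if anything falls off the work surface, if the arm or the gripper's body presses on something with over 40 N, if the wrist force passes 120 N, or if a joint passes its speed limit or range.

ROBOT

A 7-joint arm with a two-finger parallel gripper is mounted at the origin on the work surface. World frame = base frame: x ahead of the robot, y to its left, z up, the work surface at z = 0. Lengths are in m, angles in rad, forces in N, time in s.
With the tool pointing down it reaches from about 0.4 to 0.85 m from the base axis. Payload 4.5 kg.
Tool frame: the origin (TCP) lies at the very end of the fingers, on their centre line; the grasp point (between the pads) lies 19 mm behind it (r.pinch_z is the distance from the TCP to the grasp point, in m); z points along the fingers, y is the line along which they close (so a half turn about z gives the same grasp; the last joint's range is limited). The gripper opens to 88 mm and grips with 3 to 60 N. Pads are 18 mm wide; open, the fingers measure 123 mm over their backs; the gripper's body (75 mm by 187 mm) begins 45 mm behind the grasp point.
Start: joints at [-1.229, 0.689, -0.195, 1.565, 0.157, 0.902, -0.215], TCP at [0.189, 0.596, 0.239] pointing down, gripper open.
Joint ranges: [-3.01, 3.01], [-0.46, 2.08], [-1.47, 1.51], [0.13, 2.56], [-1, 4.14], [0.04, 2.09], [-2.66, 2.66]. Speed limits (rad/s): [2.57, 2.57, 3.14, 3.14, 3.14, 3.14, 3.14].

INTERFACE

Orientations are given as a unit quaternion [x, y, z, w].
In Python, from plant import r, cams gives the robot as it stands.
- The arm moves only by the shell command python3 -m pendant 'ROWS' [FORCE]. ROWS is JSON, a list of rows, each a list of 3 entries, a list of its own where there are three numbers: the closure, from -1 (fully open) to 1 (shut), then the shift along the tool's x, y, z in mm, then the turn, a rotation vector about the tool's x, y, z in degrees. A call has 1 to 8 rows; each row shifts and turns the commanded pose from where the row before left it, along the tool's axes as they then stand; what a row does not reach is not made up. A row lasts 1/8 s, in which the tool goes at most 62.5 mm and 10.7 degrees, less where a joint would pass 70% of its speed; a pose out of reach is approached as far as the arm can. A call with a gripper value outside its range is refused whole. The fingers move at their own pace and stop on an object; FORCE is the grip in N (left out, the last holds). Time passes only in rows, so rows that do not move let the fingers close. It gives the time, the measured TCP pose, the force, the opening and the grip force at its end, in the units of the state.
- r.get_state(): the state, without advancing time (a new reading comes with each control period).
- cams.snapshot(name): name is "scene" or "side" or "wrist"; returns a dict with "img" (480x640x3 uint8, red, green, blue), "camera_matrix" (3x3 intrinsics, pixels), "camera_from_world" (4x4, takes a point from world to camera coordinates); the wrist camera has in their place "tool_from_camera" (4x4, takes a point from camera to tool coordinates, whose origin is the TCP and whose axes are the flange's). Camera axes: x right, y up, looking along -z (the intrinsics and any distortion apply to the point x, -y, -z); pixel columns grow to the right and rows downward; lengths in m; the calibration is good to about 2 mm. A picture is of the moment at which its call begins: read the wrist's pose just before it. There is no depth.
- r.finish_job(): hands the job in; it is judged then, once.
The state is a dict: "clock": time; "q": joint angles; "qd": joint speeds; "joint_torque": joint torques, N m; "tool_pos": TCP position; "eef_rot": TCP orientation; "contact_force": force on the tool from outside, world axes, zero at the start; "moment": the same for the moment, N m; "opening": opening from 0.0 (shut) to 1.0 (fully open); "finger_force": force on a finger pad.
Only numpy, scipy, OpenCV 4.12 (cv2) and the standard library are available. Lean on these libraries where they do the work, as an engineer would, in place of code of your own. Each camera call takes 0.05 s, during which the arm holds its last target. There are 200 camera calls.

## Working session

There is one attempt and no reset: what is moved stays moved. The work goes in short steps, Python scripts to look and compute and a shell command to move; the robot and the scene stay as the last step left them, time stands still between calls to the robot, and variables do not carry over. Pictures are saved under pics/ and viewed, at most 10 in all, crops included, and the job is handed in when it is done.

```bash
mkdir -p pics; ls
python3 - <<'E'
from plant import r, cams
import cv2,numpy as np,pickle
s=r.get_state(); print({k:np.round(v,3).tolist() for k,v in s.items()}, r.pinch_z)
d={}
for n in ("scene","side","wrist"):
    c=cams.snapshot(n); d[n]=c; cv2.imwrite(f"pics/{n}0.png",c["img"][:,:,::-1]); print(n,[ (k,np.round(v,3).tolist()) for k,v in c.items() if k!="img"])
pickle.dump((s,d),open("s0.pkl","wb"))
E
```

```text
pics
{'clock': 0.0, 'q': [-1.229, 0.69, -0.195, 1.566, 0.157, 0.902, -0.215], 'qd': [-0.001, -0.001, -0.0, -0.001, -0.0, 0.001, 0.001], 'joint_torque': [0.0, -52.755, -1.267, -15.343, -0.053, 0.006, 0.0], 'tool_pos': [0.189, 0.595, 0.238], 'eef_rot': [0.153, 0.988, -0.001, -0.0], 'contact_force': [0.279, 0.817, -0.282], 'moment': [-0.021, -0.033, -0.039], 'finger_force': 0.0, 'opening': 1.001} 0.0187
scene [('camera_matrix', [[478.514, 0.0, 320.796], [0.0, 478.514, 236.666], [0.0, 0.0, 1.0]]), ('camera_from_world', [[0.076, 0.997, -0.004, -0.04], [-0.74, 0.059, 0.67, 0.332], [0.668, -0.048, 0.742, -1.567], [0.0, 0.0, 0.0, 1.0]])]
side [('camera_matrix', [[435.075, 0.0, 315.689], [0.0, 435.075, 240.415], [0.0, 0.0, 1.0]]), ('camera_from_world', [[-0.943, -0.332, 0.017, 0.51], [0.236, -0.631, 0.739, -0.2], [-0.235, 0.701, 0.673, -0.786], [0.0, 0.0, 0.0, 1.0]])]
wrist [('camera_matrix', [[413.944, 0.0, 319.136], [0.0, 413.944, 243.223], [0.0, 0.0, 1.0]]), ('tool_from_camera', [[-0.001, 0.953, 0.302, 0.078], [1.0, 0.001, 0.0, -0.001], [-0.0, 0.302, -0.953, -0.146], [0.0, 0.0, 0.0, 1.0]])]
```

View pics/scene0.png

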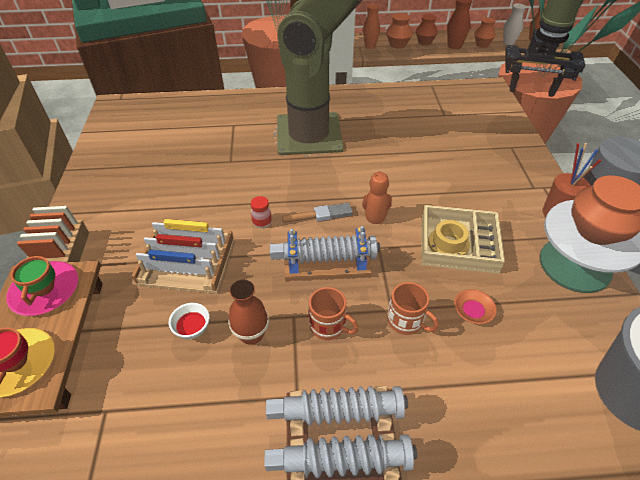

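View pics/side0.png

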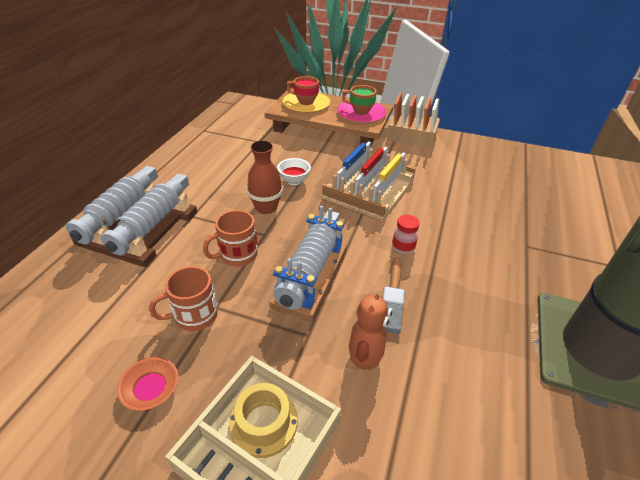

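The scene view shows the rack on the robot's right, with the yellow bar at (187,225), red at (179,240) and blue at (172,257). The stand is at about (328,250), the owl at (377,197), the vase at (247,315) and the jar at (260,211). The side view agrees: blue (356,154), red (373,160), yellow (391,166), stand (310,260).

```bash
cat > h.py <<'E'
import numpy as np,cv2
from scipy.spatial.transform import Rotation as R
def T(pos,q):
    t=np.eye(4); t[:3,:3]=R.from_quat(q).as_matrix(); t[:3,3]=pos; return t
def wfc(c,s):  # world_from_camera
    if "camera_from_world" in c: return np.linalg.inv(c["camera_from_world"])
    return T(s["tool_pos"],s["eef_rot"])@c["tool_from_camera"]
def ray(c,s,p):
    W=wfc(c,s);K=c["camera_matrix"]
    d=np.array([(p[0]-K[0,2])/K[0,0],-(p[1]-K[1,2])/K[1,1],-1.])
    return W[:3,3],W[:3,:3]@d
def atz(c,s,p,z):
    o,d=ray(c,s,p); return o+d*(z-o[2])/d[2]
def proj(c,s,P):
    C=np.linalg.inv(wfc(c,s));p=C[:3,:3]@np.asarray(P)+C[:3,3];K=c["camera_matrix"]
    return np.array([K[0,2]+K[0,0]*p[0]/-p[2],K[1,2]+K[1,1]*p[1]/p[2]])
def tri(rays):
    A=0;b=0
    for o,d in rays:
        d=d/np.linalg.norm(d);M=np.eye(3)-np.outer(d,d);A=A+M;b=b+M@o
    return np.linalg.solve(A,b)
def mask(img,col):
    h=cv2.cvtColor(img,cv2.COLOR_RGB2HSV);H,S,V=[h[...,i].astype(int) for i in range(3)]
    g={"yellow":(H>20)&(H<32),"red":(H<5)|(H>174),"blue":(H>100)&(H<120)}[col]
    return (g&(S>170)&(V>60)).astype(np.uint8)
def blobs(m,amin=30):
    n,l,st,ce=cv2.connectedComponentsWithStats(m)
    return [(ce[i],st[i]) for i in range(1,n) if st[i][4]>=amin]
E
python3 - <<'E'
import pickle,numpy as np
from h import *
s,d=pickle.load(open("s0.pkl","rb"))
for n in("scene","side"):
    for col in("yellow","red","blue"):
        print(n,col,[(np.round(c).astype(int).tolist(),st[2:].tolist()) for c,st in blobs(mask(d[n]["img"],col))])
for nm,a,b in(("yel",(187,225),(391,166)),("red",(179,240),(373,160)),("blue",(172,257),(356,154))):
    print(nm,tri([ray(d["scene"],s,a),ray(d["side"],s,b)]).round(3))
for nm,p,z in(("stand",(328,243),.1),("owl",(377,195),.08),("jar",(260,211),.04),("vase",(247,320),.08),("mugr",(328,312),.045),("mugw",(408,305),.045),("bowl",(189,322),.03),("tray",(462,240),.03),("brush",(320,213),.01),("owltop",(378,175),.159),("vasetop",(242,287),.172)): print(nm,atz(d["scene"],s,p,z).round(3))
E
```

```text
scene yellow [([186, 227], [45, 10, 202])]
scene red [([576, 157], [6, 29, 41]), ([259, 204], [17, 16, 218]), ([262, 221], [19, 11, 102]), ([178, 240], [46, 13, 364]), ([190, 323], [28, 22, 471]), ([336, 328], [6, 8, 30]), ([322, 329], [7, 8, 41]), ([7, 343], [18, 28, 369]), ([14, 358], [27, 34, 277])]
scene blue []
side yellow [([390, 170], [21, 25, 101])]
side red [([306, 82], [20, 7, 96]), ([306, 91], [26, 12, 175]), ([372, 161], [21, 27, 215]), ([294, 171], [21, 8, 120]), ([408, 224], [21, 18, 314]), ([403, 245], [24, 14, 179]), ([250, 247], [7, 12, 61]), ([223, 248], [8, 12, 50]), ([236, 251], [9, 10, 71])]
side blue [([541, 64], [202, 152, 11876]), ([486, 120], [32, 39, 332]), ([608, 104], [8, 13, 30]), ([505, 130], [10, 15, 46])]
yel [ 0.463 -0.325  0.09 ]
red [ 0.511 -0.339  0.088]
blue [ 0.56  -0.351  0.087]
stand [0.561 0.015 0.1  ]
owl [0.386 0.159 0.08 ]
jar [ 0.381 -0.151  0.04 ]
vase [ 0.744 -0.171  0.08 ]
mugr [0.715 0.002 0.045]
mugw [0.71  0.182 0.045]
bowl [ 0.707 -0.305  0.03 ]
tray [0.516 0.361 0.03 ]
brush [0.371 0.01  0.01 ]
owltop [0.398 0.153 0.159]
vasetop [ 0.726 -0.17   0.172]
```

```bash
cat >> h.py <<'E'
def plan(s,pos,phi,n,nd=0):
    """rows from the present pose to TCP pos with tool-y at world angle phi (deg), tool straight down"""
    M=R.from_quat(s["eef_rot"]).as_matrix();p0=np.array(s["tool_pos"]);
    zt=np.array([0,0,-1.]);y=np.array([np.cos(np.radians(phi)),np.sin(np.radians(phi)),0]);G=np.column_stack([np.cross(y,zt),y,zt])
    rv=R.from_matrix(M.T@G).as_rotvec(degrees=True)
    pos=np.array(pos);step=np.round(rv/n,1);cur=R.from_matrix(M);p=p0.copy();out=[]
    for i in range(n):
        tgt=p0+(pos-p0)*(i+1)/n
        d=np.round(cur.inv().apply(tgt-p)*1000,nd)+0.;p=p+cur.apply(d/1000);cur=cur*R.from_rotvec(step,degrees=True)
        out.append(f"{d.tolist()},{step.tolist()}")
    print("pos",p0.round(4),"phi",round(np.degrees(np.arctan2(M[1,1],M[0,1])),2));print("\n".join(out))
E
python3 - <<'E'
from h import *; from plant import r
plan(r.get_state(),(.56,.065,.36),-5,13)
E
```

```text
pos [0.1892 0.5952 0.2381] phi 72.37
[-40.0, -30.0, -9.0],[-0.0, 0.0, 6.0]
[-42.0, -26.0, -10.0],[-0.0, 0.0, 6.0]
[-45.0, -22.0, -9.0],[-0.0, 0.0, 6.0]
[-47.0, -16.0, -9.0],[-0.0, 0.0, 6.0]
[-48.0, -12.0, -10.0],[-0.0, 0.0, 6.0]
[-50.0, -6.0, -9.0],[-0.0, 0.0, 6.0]
[-49.0, -1.0, -9.0],[-0.0, 0.0, 6.0]
[-50.0, 4.0, -10.0],[-0.0, 0.0, 6.0]
[-49.0, 9.0, -9.0],[-0.0, 0.0, 6.0]
[-48.0, 14.0, -9.0],[-0.0, 0.0, 6.0]
[-46.0, 19.0, -10.0],[-0.0, 0.0, 6.0]
[-43.0, 24.0, -9.0],[-0.0, 0.0, 6.0]
[-41.0, 28.0, -9.0],[-0.0, 0.0, 6.0]
```

```bash
python3 -m pendant '[[-1,[-40,-30,-9],[0,0,6]],[-1,[-42,-26,-10],[0,0,6]],[-1,[-45,-22,-9],[0,0,6]],[-1,[-47,-16,-9],[0,0,6]],[-1,[-48,-12,-10],[0,0,6]],[-1,[-50,-6,-9],[0,0,6]],[-1,[-49,-1,-9],[0,0,6]],[-1,[-50,4,-10],[0,0,6]]]'
python3 -m pendant '[[-1,[-49,9,-9],[0,0,6]],[-1,[-48,14,-9],[0,0,6]],[-1,[-46,19,-10],[0,0,6]],[-1,[-43,24,-9],[0,0,6]],[-1,[-41,28,-9],[0,0,6]],[-1,[0,0,0],[0,0,0]],[-1,[0,0,0],[0,0,0]]]'
cat > snap.py <<'E'
import sys,pickle,cv2
from plant import r,cams
s=r.get_state();c=cams.snapshot("wrist");pickle.dump((s,c),open(sys.argv[1]+".pkl","wb"));cv2.imwrite(f"pics/{sys.argv[1]}.png",c["img"][:,:,::-1])
E
python3 snap.py stand1; python3 -c "
from h import *; from plant import r
plan(r.get_state(),(.52,-.285,.36),-15,8)"
```

```text
clock: 1.15
tool_pos: [0.4183, 0.2681, 0.3139]
eef_rot: [0.543, 0.84, -0.0, -0.0]
contact_force: [0.8, 0.2, 0.7]
opening: 1.0
finger_force: 0.0
clock: 2.02
tool_pos: [0.5592, 0.0664, 0.3592]
eef_rot: [0.741, 0.672, -0.0, -0.001]
contact_force: [-0.8, 0.2, -0.2]
opening: 1.0
finger_force: 0.0
pos [0.5589 0.0671 0.3592] phi -5.49
[-44.0, -1.0, 0.0],[-0.0, -0.0, 1.2]
[-45.0, 1.0, 0.0],[-0.0, -0.0, 1.2]
[-44.0, 1.0, 0.0],[-0.0, -0.0, 1.2]
[-44.0, 2.0, -1.0],[-0.0, -0.0, 1.2]
[-44.0, 3.0, 0.0],[-0.0, -0.0, 1.2]
[-44.0, 4.0, 0.0],[-0.0, -0.0, 1.2]
[-44.0, 5.0, 0.0],[-0.0, -0.0, 1.2]
[-44.0, 6.0, 0.0],[-0.0, -0.0, 1.2]
```

View pics/stand1.png

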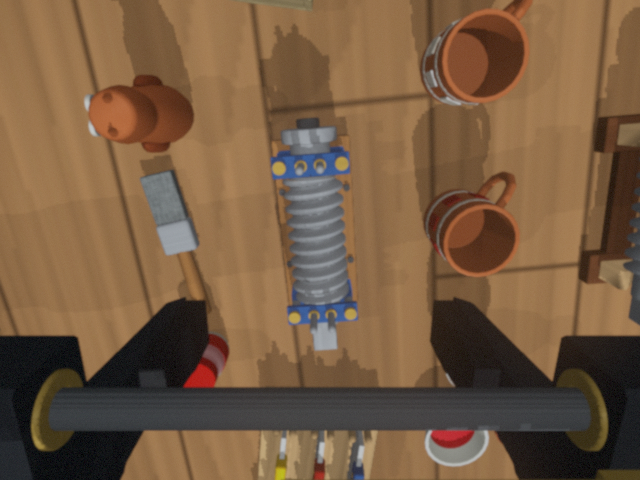

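The wrist view shows the stand upright in the picture: pins near (300,168), (319,167), (314,318) and (330,317), thread between. Next I'll move to the rack view and enlarge the stand crop.

```bash
python3 -m pendant '[[-1,[-44,-1,0],[0,0,1.2]],[-1,[-45,1,0],[0,0,1.2]],[-1,[-44,1,0],[0,0,1.2]],[-1,[-44,2,-1],[0,0,1.2]],[-1,[-44,3,0],[0,0,1.2]],[-1,[-44,4,0],[0,0,1.2]],[-1,[-44,5,0],[0,0,1.2]],[-1,[-44,6,0],[0,0,1.2]]]'
python3 -m pendant '[[-1,[0,0,0],[0,0,0]],[-1,[0,0,0],[0,0,0]]]'
python3 snap.py rack1
python3 - <<'E'
import pickle,cv2,numpy as np
from h import *
a=pickle.load(open("stand1.pkl","rb"))[1]["img"][115:355,260:380]
s,c=pickle.load(open("rack1.pkl","rb"))
for col in("yellow","red","blue"):
    for ce,st in blobs(mask(c["img"],col),300): print(col,ce.round(1),st,atz(c,s,ce,.096).round(4))
b=c["img"][60:360,200:480] 
A=cv2.resize(a,(300,600),interpolation=cv2.INTER_CUBIC);B=cv2.resize(b,(500,536),interpolation=cv2.INTER_CUBIC)
o=np.zeros((600,800,3),np.uint8);o[:,:300]=A;o[:536,300:]=B
cv2.imwrite("pics/both.png",o[:,:,::-1])
E
```

```text
clock: 3.08
tool_pos: [0.5204, -0.2852, 0.3604]
eef_rot: [0.794, 0.608, 0.0, -0.001]
contact_force: [0.0, -0.3, 0.6]
opening: 0.997
finger_force: 0.0
clock: 3.32
tool_pos: [0.5207, -0.2838, 0.3603]
eef_rot: [0.794, 0.608, 0.001, -0.001]
contact_force: [0.2, -0.4, 0.6]
opening: 0.998
finger_force: 0.0
yellow [279.9 243.5] [ 269  194   22  102 1350] [ 0.4679 -0.3236  0.096 ]
red [154.8  94.9] [ 130   71   50   49 1898] [ 0.3969 -0.1536  0.096 ]
red [485.4 154.4] [ 459  128   54   54 2248] [ 0.6873 -0.2885  0.096 ]
red [327.5 243.3] [319 194  18  98 941] [ 0.5158 -0.3362  0.096 ]
```

View pics/both.png

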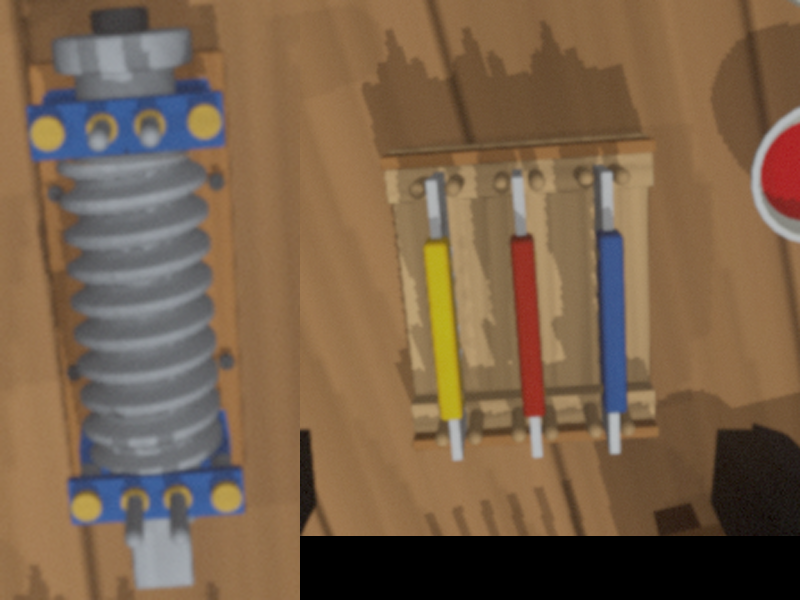

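The left half of the picture is the stand. Its pin tops, at A-scale 2.5, sit at about (97,142), (148,140), (133,540) and (178,536). The right half is the rack, with the bars running from (436,242) to (452,417) for yellow, (522,237) to (534,415) for red and (610,232) to (614,412) for blue. I'll rectify these to metric next.

Run:
```python
import pickle,cv2,numpy as np
from h import *
s,c=pickle.load(open("stand1.pkl","rb"))
f=lambda x,y:(260+x/2.5,115+y/2.5)
P=[atz(c,s,f(*p),.128) for p in((97,142),(148,140),(133,540),(178,536))]
P=np.array(P);print(P.round(4))
a=(P[0]+P[1])/2;b=(P[2]+P[3])/2;m=(a+b)/2;u=(a-b)/np.linalg.norm(a-b)
phi=np.degrees(np.arctan2(-u[0],u[1]));print("mid",m.round(4),"len",np.linalg.norm(a-b),"pair",np.linalg.norm(P[0]-P[1]),np.linalg.norm(P[2]-P[3]),"stand yaw",phi)
# rectified top view of the thread at crest height, x right, y up, 4px/mm
ex=np.array([u[1],-u[0],0]);m0=m.copy();m0[2]=.094
src=[];dst=[]
for X,Y in((-50,-90),(50,-90),(50,90),(-50,90)):
    src.append(proj(c,s,m0+ex*X/1e3+u*Y/1e3));dst.append((200+4*X,360-4*Y))
H=cv2.getPerspectiveTransform(np.float32(src),np.float32(dst));A=cv2.warpPerspective(c["img"],H,(400,720),flags=cv2.INTER_CUBIC)
np.save("A.npy",A)
s2,c2=pickle.load(open("rack1.pkl","rb"))
g=lambda x,y:(200+x/1.786,60+y/1.786)
Q=[]
for n,p,q in(("y",(436,242),(452,417)),("r",(522,237),(534,415)),("b",(610,232),(614,412))):
    e=atz(c2,s2,g(*p),.096);h=atz(c2,s2,g(*q),.096);d=e-h;Q.append((e+h)/2);print(n,((e+h)/2).round(4),"len",np.linalg.norm(d),"yaw",np.degrees(np.arctan2(-d[0],d[1])))
print("spacing",[np.linalg.norm(Q[i+1]-Q[i]) for i in(0,1)],"yaw by row",np.degrees(np.arctan2(Q[2][1]-Q[0][1],Q[2][0]-Q[0][0])))
src=[];dst=[];R0=Q[1];t=np.radians(-14.5);ex=np.array([np.cos(t),np.sin(t),0]);ey=np.array([-ex[1],ex[0],0])
R0=R0.copy();R0[2]=.096
for X,Y in((-95,-110),(95,-110),(95,110),(-95,110)):
    src.append(proj(c2,s2,R0+ex*X/1e3+ey*Y/1e3));dst.append((200+2*X,300-2*Y))
H=cv2.getPerspectiveTransform(np.float32(src),np.float32(dst));B=cv2.warpPerspective(c2["img"],H,(400,600),flags=cv2.INTER_CUBIC)
o=np.zeros((600,800,3),np.uint8);o[:,:400]=A[60:660];o[:,400:]=B
for i in range(-7,8): cv2.line(o,(0,300-40*i),(60 if i==0 else 25,300-40*i),(255,0,0),1)
cv2.line(o,(200,0),(200,10),(255,0,0),1)
cv2.imwrite("pics/rect.png",o[:,:,::-1])
g=cv2.cvtColor(A,cv2.COLOR_RGB2GRAY).astype(float)[:,190:211].mean(1)
from scipy.signal import find_peaks
g=cv2.GaussianBlur(g[:,None],(1,9),0)[:,0]
for nm,x in(("bright",g),("dark",-g)): print(nm,((360-find_peaks(x,prominence=5)[0])/4).tolist())
```

```text
[[ 0.5433  0.0942  0.128 ]
 [ 0.5618  0.0932  0.128 ]
 [ 0.5398 -0.0685  0.128 ]
 [ 0.5583 -0.0684  0.128 ]]
mid [0.5508 0.0126 0.128 ] len 0.16216345076309588 pair 0.018511945134318645 0.018523811972752553 stand yaw -1.253682972626594
y [ 0.6369 -0.3723  0.096 ] len 0.10886272233779 yaw -4.8486245084890145
r [ 0.6845 -0.383   0.096 ] len 0.1106132289776934 yaw -4.223547970792173
b [ 0.7318 -0.3933  0.096 ] len 0.11128222618872319 yaw -4.722257616115049
spacing [np.float64(0.048715386126518656), np.float64(0.048477060177499)] yaw by row -12.445471464476848
bright [66.75, 52.25, 37.5, 22.5, 7.25, -7.5, -22.5, -37.75, -52.5, -57.5, -66.5, -72.25]
dark [57.0, 41.75, 27.5, 12.0, -2.25, -17.25, -32.25, -47.5, -55.75, -61.25, -70.0, -77.75]
```

View pics/rect.png

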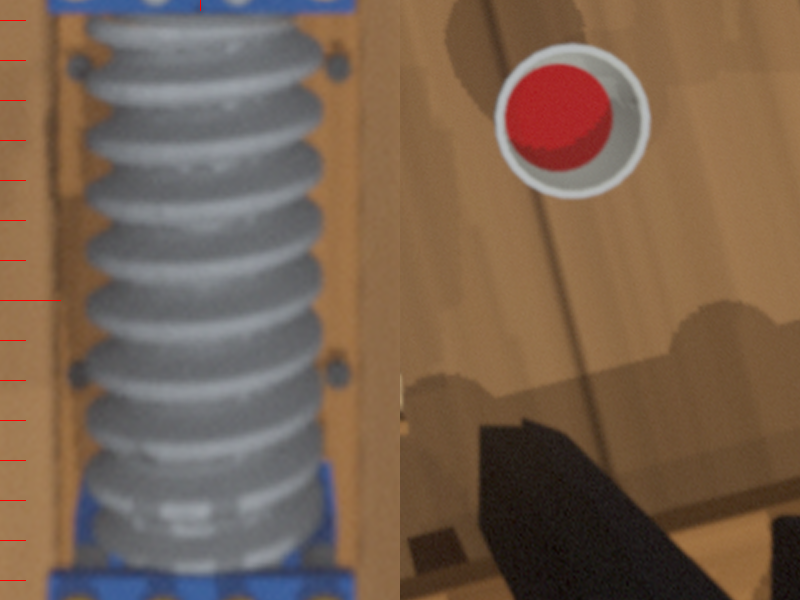

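The thread's bright bands sit at ±7.4, ±22.5, ±37.6 mm and so on, so the pitch is about 15 mm with a groove at the middle. My rack points used the wrong crop offset (B starts at x=300 in the composite), so I'll recompute them.

Run:
```python
import pickle,cv2,numpy as np
from h import *
s2,c2=pickle.load(open("rack1.pkl","rb"))
g=lambda x,y:(200+(x-300)/1.786,60+y/1.786)
Q=[]
for n,p,q in(("y",(436,242),(452,417)),("r",(522,237),(534,415)),("b",(610,232),(614,412))):
    e=atz(c2,s2,g(*p),.096);h=atz(c2,s2,g(*q),.096);d=e-h;Q.append((e+h)/2);print(n,((e+h)/2).round(4),"len",np.linalg.norm(d),"yaw",np.degrees(np.arctan2(-d[0],d[1])))
print("spacing",[np.linalg.norm(Q[i+1]-Q[i]) for i in(0,1)],"yaw by row",np.degrees(np.arctan2(Q[2][1]-Q[0][1],Q[2][0]-Q[0][0])))
from plant import r
yaw=np.degrees(np.arctan2(Q[2][1]-Q[0][1],Q[2][0]-Q[0][0]))
for q in (Q[2],):
    q=q.copy(); q[2]=.15; plan(r.get_state(),q,yaw,6)
# scene zoom of the rack (teeth of the blue leaf)
im=pickle.load(open("s0.pkl","rb"))[1]["scene"]["img"][212:292,130:237]
im2=pickle.load(open("s0.pkl","rb"))[1]["side"]["img"][130:215,315:420]
o=np.vstack([cv2.resize(im,(400,300),interpolation=cv2.INTER_CUBIC),cv2.resize(im2,(400,300),interpolation=cv2.INTER_CUBIC)])
cv2.imwrite("pics/zoom.png",o[:,:,::-1])
```

```text
y [ 0.4679 -0.3268  0.096 ] len 0.10737026124903677 yaw -11.7170850770295
r [ 0.5157 -0.3375  0.096 ] len 0.10895431564943893 yaw -11.071695911344845
b [ 0.5634 -0.3479  0.096 ] len 0.1097274318953236 yaw -11.584968437520862
spacing [np.float64(0.04901777287160908), np.float64(0.04881803499809389)] yaw by row -12.46152749386237
pos [ 0.5209 -0.2835  0.3604] phi -15.02
[-9.0, 10.0, 35.0],[-0.0, -0.0, -0.4]
[-8.0, 9.0, 35.0],[-0.0, -0.0, -0.4]
[-9.0, 10.0, 35.0],[-0.0, -0.0, -0.4]
[-9.0, 9.0, 35.0],[-0.0, -0.0, -0.4]
[-9.0, 10.0, 35.0],[-0.0, -0.0, -0.4]
[-9.0, 9.0, 35.0],[-0.0, -0.0, -0.4]
```

View pics/zoom.png

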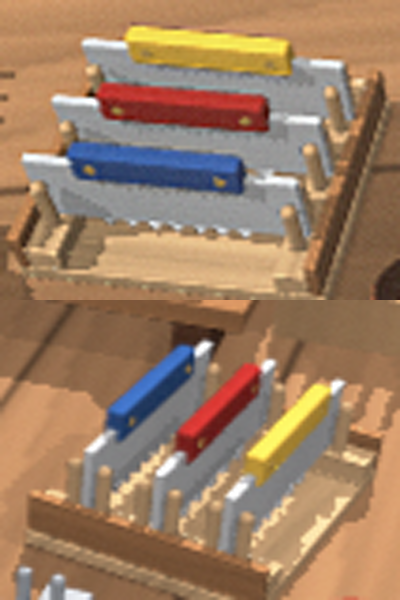

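The zoom shows the blue leaf's teeth along its lower edge, about 26.6 px apart against a 176 mm plate of 279 px. That makes its pitch about 17 mm, so it probably isn't the 15 mm leaf. I'll start with yellow, on the outside of the rack.

```bash
python3 -c "
from h import *; from plant import r
plan(r.get_state(),(.468,-.327,.125),-12,6)"
```

```text
pos [ 0.5209 -0.2835  0.3604] phi -15.02
[-9.0, -7.0, 39.0],[-0.0, -0.0, -0.5]
[-10.0, -6.0, 39.0],[-0.0, -0.0, -0.5]
[-9.0, -7.0, 40.0],[-0.0, -0.0, -0.5]
[-9.0, -7.0, 39.0],[-0.0, -0.0, -0.5]
[-9.0, -7.0, 39.0],[-0.0, -0.0, -0.5]
[-9.0, -7.0, 39.0],[-0.0, -0.0, -0.5]
```

```bash
python3 -m pendant '[[0.2,[-9,-7,39],[0,0,-0.5]],[0.2,[-10,-6,39],[0,0,-0.5]],[0.2,[-9,-7,40],[0,0,-0.5]],[0.2,[-9,-7,39],[0,0,-0.5]],[0.2,[-9,-7,39],[0,0,-0.5]],[0.2,[-9,-7,39],[0,0,-0.5]],[0.2,[0,0,0],[0,0,0]],[0.2,[0,0,0],[0,0,0]]]' 25; python3 snap.py pre1
```

```text
clock: 4.38
tool_pos: [0.4688, -0.3287, 0.1269]
eef_rot: [0.778, 0.628, 0.001, 0.001]
contact_force: [0.5, 0.0, 0.5]
opening: 0.398
finger_force: 0.0
```

View pics/pre1.png

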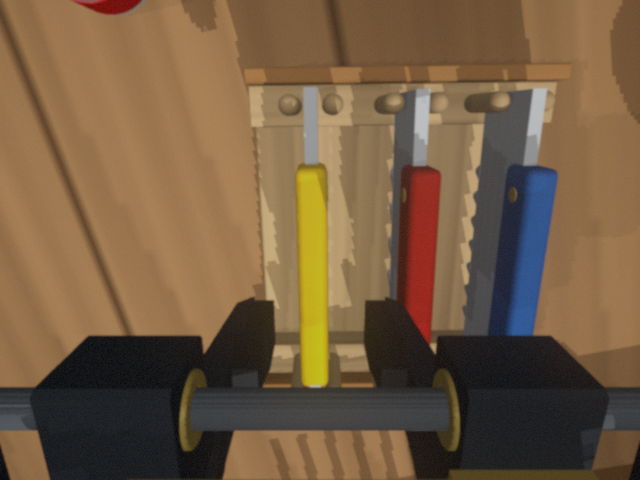

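The bar is centred between the fingers (bar x≈314, fingers 273 to 365) and parallel to them, with its ends at rows 165 and 386. I'll descend and grip it.

Run:
```python
import pickle
from h import *
s,c=pickle.load(open("pre1.pkl","rb"))
e=atz(c,s,(312,165),.096);h=atz(c,s,(315,386),.096);d=e-h
print(e,h,(e+h)/2,np.linalg.norm(d),np.degrees(np.arctan2(-d[0],d[1])))
M=R.from_quat(s["eef_rot"]).as_matrix();print("in tool",M.T@((e+h)/2-s["tool_pos"]))
```

```text
[ 0.47826241 -0.27312486  0.096     ] [ 0.45596368 -0.38103355  0.096     ] [ 0.46711305 -0.3270792   0.096     ] 0.11018856127837302 -11.67551539719427
in tool [ 0.00120208 -0.00209675  0.03094414]
```

```bash
python3 -m pendant '[[0.2,[1,-2,20],[0,0,0]],[0.2,[0,0,20],[0,0,0]],[0.2,[0,0,21],[0,0,0]],[0.2,[0,0,0],[0,0,0]],[1,[0,0,0],[0,0,0]],[1,[0,0,0],[0,0,0]],[1,[0,0,0],[0,0,0]],[1,[0,0,0],[0,0,0]]]' 25
python3 -m pendant '[[1,[0,0,-15],[0,0,0]],[1,[0,0,-40],[0,0,0]],[1,[0,0,-50],[0,0,0]],[1,[0,0,-40],[0,0,0]],[1,[0,0,0],[0,0,0]]]'
python3 - <<'E'
import cv2
from plant import r,cams
from h import *
s=r.get_state()
M=R.from_quat(s["eef_rot"]).as_matrix();c=cams.snapshot("scene");B=np.array(s["tool_pos"])-M[:,2]*.0187
u=M[:,0];  # along leaf
src=[];dst=[]
for Y,Z in((-90,-70),(90,-70),(90,20),(-90,20)):
    P=B+u*Y/1e3+np.array([0,0,Z/1e3]);src.append(proj(c,s,P));dst.append((400+4*Y,100-4*Z))
I=cv2.warpPerspective(c["img"],cv2.getPerspectiveTransform(np.float32(src),np.float32(dst)),(800,420),flags=cv2.INTER_CUBIC)
for i in range(-5,6): cv2.line(I,(400+60*i,405),(400+60*i,419),(255,0,0),2)
cv2.imwrite("pics/ytooth.png",I[:,:,::-1])
plan(s,(.5508,.0126,.215),-1.3,8)
E
```

```text
clock: 5.42
tool_pos: [0.466, -0.3285, 0.0658]
eef_rot: [0.778, 0.628, 0.0, 0.001]
contact_force: [-0.2, 1.4, 6.1]
opening: 0.155
finger_force: 25.0
clock: 6.05
tool_pos: [0.4667, -0.3295, 0.2132]
eef_rot: [0.779, 0.628, 0.001, 0.003]
contact_force: [-0.7, -0.6, -1.9]
opening: 0.161
finger_force: 25.0
pos [ 0.4667 -0.3295  0.2132] phi -12.26
[44.0, 1.0, 0.0],[0.0, 0.0, -1.4]
[44.0, 2.0, -1.0],[0.0, 0.0, -1.4]
[44.0, 4.0, 0.0],[0.0, 0.0, -1.4]
[44.0, 4.0, 0.0],[0.0, 0.0, -1.4]
[43.0, 6.0, -1.0],[0.0, 0.0, -1.4]
[44.0, 6.0, 0.0],[0.0, 0.0, -1.4]
[43.0, 8.0, 0.0],[0.0, 0.0, -1.4]
[43.0, 8.0, -1.0],[0.0, 0.0, -1.4]
```

View pics/ytooth.png

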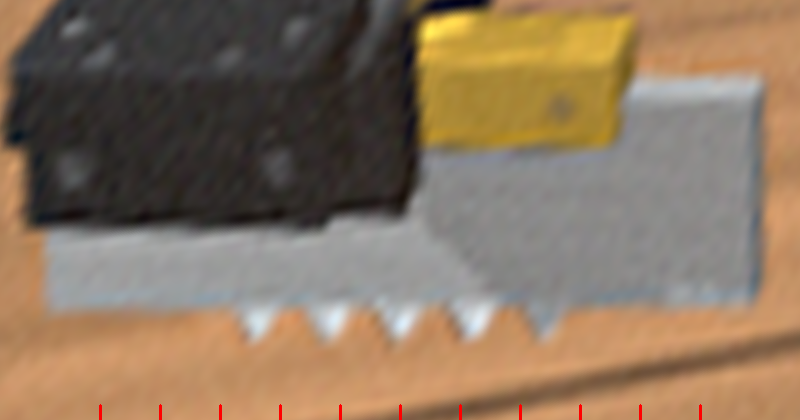

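The held yellow leaf hangs level. It has 5 teeth, at x = 258, 330, 400, 473 and 544, so its pitch is about 17.9 mm against about 14.9 mm for the thread. It can't fit, so I'll put it straight back and try blue, which has 6 or more finer teeth.

```bash
python3 -m pendant '[[1,[0,0,45],[0,0,0]],[1,[0,0,45],[0,0,0]],[1,[0,0,35],[0,0,0]],[1,[0,0,15],[0,0,0]],[1,[0,0,5],[0,0,0]],[1,[0,0,0],[0,0,0]]]'; python3 -c "
from plant import r;s=r.get_state();print(s['tool_pos'])"
```

```text
clock: 6.85
tool_pos: [0.465, -0.3272, 0.0655]
eef_rot: [0.778, 0.628, 0.0, -0.001]
contact_force: [-1.4, 1.6, 4.6]
opening: 0.154
finger_force: 25.0
[ 0.46495859 -0.32724576  0.0655121 ]
```

```bash
python3 -m pendant '[[0.2,[0,0,0],[0,0,0]],[0.2,[0,0,0],[0,0,0]],[0.2,[0,0,-25],[0,0,0]],[0.2,[0,0,-40],[0,0,0]],[0.2,[0,0,0],[0,0,0]]]'; python3 -c "
from h import *; from plant import r
plan(r.get_state(),(.5645,-.348,.13),-12.2,3)"
```

```text
clock: 7.48
tool_pos: [0.4667, -0.3297, 0.1322]
eef_rot: [0.779, 0.627, 0.001, 0.003]
contact_force: [-0.2, -0.4, 0.7]
opening: 0.401
finger_force: 0.0
pos [ 0.4667 -0.3297  0.1322] phi -12.27
[1.0, 33.0, 1.0],[0.1, 0.0, -0.0]
[1.0, 33.0, 1.0],[0.1, 0.0, -0.0]
[1.0, 33.0, 1.0],[0.1, 0.0, -0.0]
```

```bash
python3 -m pendant '[[0.2,[1,33,1],[0.1,0,0]],[0.2,[1,33,1],[0.1,0,0]],[0.2,[1,33,1],[0.1,0,0]],[0.2,[0,0,0],[0,0,0]],[0.2,[0,0,0],[0,0,0]]]'; python3 snap.py pre2
python3 - <<'E'
import pickle
from h import *
s,c=pickle.load(open("pre2.pkl","rb"))
h=cv2.cvtColor(c["img"],cv2.COLOR_RGB2HSV).astype(int)
m=((h[...,0]>100)&(h[...,0]<120)&(h[...,1]>120)&(h[...,2]>50)).astype(np.uint8);m[400:]=0
for ce,st in blobs(m,500):
    print(ce,st)
    ys=np.arange(st[1],st[1]+st[3],20)
    print([(int(y),*(np.nonzero(m[y,st[0]:st[0]+st[2]])[0][[0,-1]]+st[0]).tolist()) for y in ys if m[y,st[0]:st[0]+st[2]].any()])
    top,bot=(st[0]+st[2]/2,st[1]),(st[0]+st[2]/2,st[1]+st[3])
    e=atz(c,s,top,.096);g=atz(c,s,bot,.096);M=R.from_quat(s["eef_rot"]).as_matrix();print(np.linalg.norm(e-g),(e+g)/2,M.T@((e+g)/2-s["tool_pos"]))
E
```

```text
clock: 8.1
tool_pos: [0.5611, -0.346, 0.1255]
eef_rot: [0.779, 0.627, -0.002, -0.003]
contact_force: [-0.7, -0.2, -0.5]
opening: 0.403
finger_force: 0.0
[325.44421445 293.79279652] [ 312  178   29  210 4831]
[(178, 317, 317), (198, 312, 323), (218, 313, 331), (238, 313, 336), (258, 314, 338), (278, 313, 339), (298, 314, 339), (318, 314, 339), (338, 314, 340), (358, 315, 340), (378, 315, 340)]
0.10497156313661613 [ 0.56433833 -0.34821853  0.096     ] [-0.00146529  0.00385754  0.02944117]
```

```bash
python3 -m pendant '[[0.2,[1,4,20],[0,0,0]],[0.2,[0,0,20],[0,0,0]],[0.2,[0,0,20],[0,0,0]],[0.2,[0,0,0],[0,0,0]],[1,[0,0,0],[0,0,0]],[1,[0,0,0],[0,0,0]],[1,[0,0,0],[0,0,0]],[1,[0,0,0],[0,0,0]]]' 25
python3 -m pendant '[[1,[0,0,-15],[0,0,0]],[1,[0,0,-40],[0,0,0]],[1,[0,0,-50],[0,0,0]],[1,[0,0,-40],[0,0,0]],[1,[0,0,0],[0,0,0]]]'
cat > tooth.py <<'E'
import cv2,sys
from plant import r,cams
from h import *
s=r.get_state()
M=R.from_quat(s["eef_rot"]).as_matrix();c=cams.snapshot("scene");B=np.array(s["tool_pos"])-M[:,2]*.0187
u=M[:,0];src=[];dst=[]
for Y,Z in((-90,-70),(90,-70),(90,20),(-90,20)):
    P=B+u*Y/1e3+np.array([0,0,Z/1e3]);src.append(proj(c,s,P));dst.append((400+4*Y,100-4*Z))
I=cv2.warpPerspective(c["img"],cv2.getPerspectiveTransform(np.float32(src),np.float32(dst)),(800,420),flags=cv2.INTER_CUBIC)
for i in range(-5,6): cv2.line(I,(400+60*i,405),(400+60*i,419),(255,0,0),2)
cv2.imwrite(f"pics/{sys.argv[1]}.png",I[:,:,::-1])
plan(s,(.5508,.0126,.215),-1.3,8)
E
python3 tooth.py btooth
```

```text
clock: 9.15
tool_pos: [0.567, -0.3464, 0.0673]
eef_rot: [0.778, 0.628, -0.001, -0.001]
contact_force: [-0.6, -1.0, 2.1]
opening: 0.157
finger_force: 24.4
clock: 9.78
tool_pos: [0.569, -0.3476, 0.2157]
eef_rot: [0.778, 0.628, -0.0, 0.002]
contact_force: [-0.2, -0.4, -3.3]
opening: 0.16
finger_force: 24.4
pos [ 0.569  -0.3476  0.2157] phi -12.25
[44.0, -12.0, 0.0],[0.0, 0.0, -1.4]
[43.0, -10.0, 0.0],[0.0, 0.0, -1.4]
[44.0, -10.0, 0.0],[0.0, 0.0, -1.4]
[45.0, -9.0, 0.0],[0.0, 0.0, -1.4]
[44.0, -7.0, 0.0],[0.0, 0.0, -1.4]
[45.0, -7.0, 0.0],[0.0, 0.0, -1.4]
[44.0, -5.0, 0.0],[0.0, 0.0, -1.4]
[45.0, -4.0, 0.0],[0.0, 0.0, -1.4]
```

View pics/btooth.png

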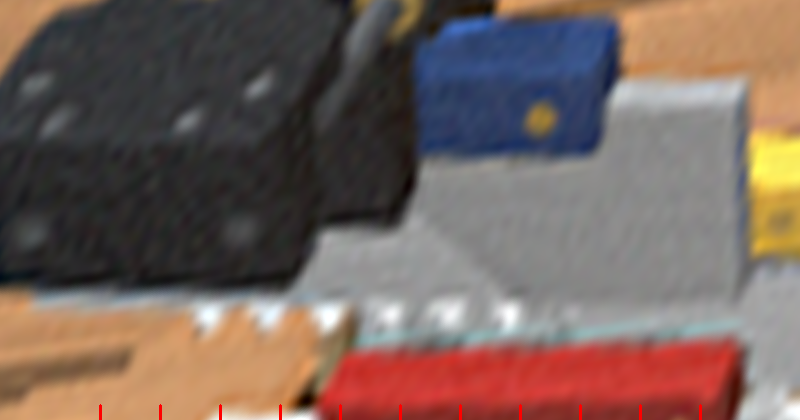

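The blue leaf's teeth sit at x = 208, 268, 330, 388, 448 and 508, plus one in the shade at about 568. That is 7 teeth at 15.0 mm, with the middle one about 2.5 mm behind the grasp, so I'll aim 2.5 mm further in y.

```bash
python3 -m pendant '[[1,[44,-12,0],[0,0,-1.4]],[1,[44,-10,0],[0,0,-1.4]],[1,[44,-10,0],[0,0,-1.4]],[1,[45,-9,0],[0,0,-1.4]],[1,[44,-7,0],[0,0,-1.4]],[1,[45,-7,0],[0,0,-1.4]],[1,[44,-5,0],[0,0,-1.4]],[1,[45,-3,0],[0,0,-1.4]]]'
python3 -m pendant '[[1,[0,0,0],[0,0,0]],[1,[0,0,0],[0,0,0]]]'
python3 -c "
from h import *; from plant import r
plan(r.get_state(),(.5511,.0151,.175),-1.25,4,1)"
```

```text
clock: 10.82
tool_pos: [0.5483, 0.016, 0.2102]
eef_rot: [0.713, 0.701, -0.003, -0.004]
contact_force: [0.1, -0.3, -2.0]
opening: 0.16
finger_force: 24.6
clock: 11.08
tool_pos: [0.5491, 0.0139, 0.2108]
eef_rot: [0.714, 0.701, -0.003, -0.003]
contact_force: [0.2, -0.7, -1.5]
opening: 0.155
finger_force: 24.6
pos [0.5491 0.0139 0.2108] phi -1.05
[0.3, 0.6, 9.0],[-0.1, 0.0, 0.0]
[0.3, 0.5, 8.9],[-0.1, 0.0, 0.0]
[0.3, 0.6, 9.0],[-0.1, 0.0, 0.0]
[0.4, 0.5, 8.9],[-0.1, 0.0, 0.0]
```

```bash
python3 -m pendant '[[1,[0.3,0.5,9],[-0.1,0,0]],[1,[0.3,0.5,9],[-0.1,0,0]],[1,[0.3,0.5,9],[-0.1,0,0]],[1,[0.3,0.5,8.5],[-0.1,0,0]],[1,[0,0,0],[0,0,0]],[1,[0,0,0],[0,0,0]]]'
python3 snap.py pre3
python3 - <<'E'
import pickle,cv2
from plant import r,cams
from h import *
s,c=pickle.load(open("pre3.pkl","rb"));plan(s,(.5511,.0151,.142),-1.25,4,1)
k=cams.snapshot("scene");k2=cams.snapshot("side")
o=np.zeros((600,800,3),np.uint8)
o[:300,:400]=cv2.resize(k["img"][195:295,265:398],(400,300),interpolation=cv2.INTER_CUBIC)
o[300:,:400]=cv2.resize(k2["img"][185:320,240:420],(400,300),interpolation=cv2.INTER_CUBIC)
o[:,400:]=cv2.resize(c["img"][60:360,220:420],(400,600),interpolation=cv2.INTER_CUBIC)
cv2.imwrite("pics/pre3c.png",o[:,:,::-1])
E
```

```text
clock: 11.82
tool_pos: [0.5522, 0.0158, 0.1766]
eef_rot: [0.713, 0.701, 0.001, 0.0]
contact_force: [0.1, 0.3, -2.0]
opening: 0.155
finger_force: 24.6
pos [0.5522 0.0158 0.1766] phi -1.04
[-0.2, -0.3, 8.6],[0.0, -0.0, 0.1]
[-0.2, -0.3, 8.7],[0.0, -0.0, 0.1]
[-0.1, -0.3, 8.6],[0.0, -0.0, 0.1]
[-0.2, -0.3, 8.7],[0.0, -0.0, 0.1]
```

View pics/pre3c.png

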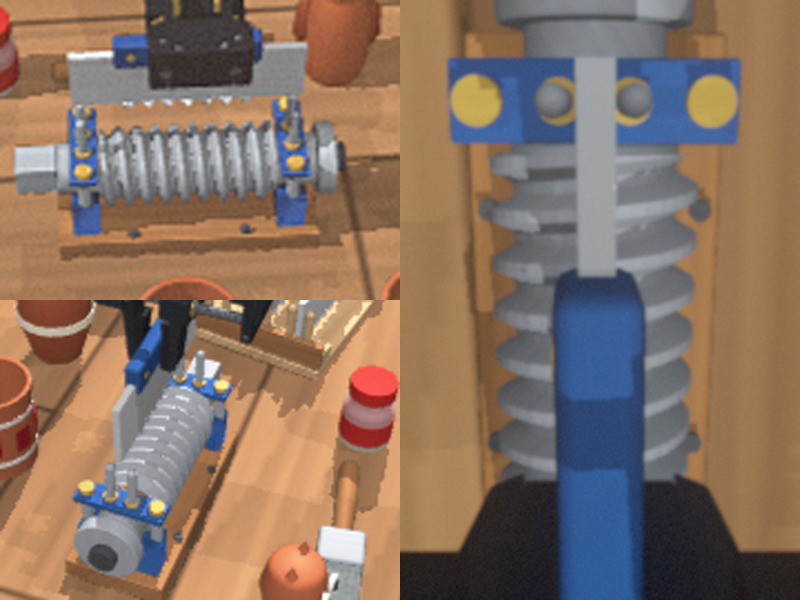

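The wrist view shows the plate at x≈596 midway between the far pins at 555 and 633, so it is centred. I'll descend gently.

```bash
python3 -m pendant '[[1,[-0.2,0,8],[0,0,0]],[1,[-0.2,0,9],[0,0,0]],[1,[-0.2,0,9],[0,0,0]],[1,[0,0,6],[0,0,0]],[1,[0,0,0],[0,0,0]],[1,[0,0,0],[0,0,0]]]'
python3 -m pendant '[[1,[0,0,2],[0,0,0]],[1,[0,0,0],[0,0,0]]]'
python3 -m pendant '[[1,[0,0,2],[0,0,0]],[1,[0,0,0],[0,0,0]]]'
```

```text
clock: 12.72
tool_pos: [0.5523, 0.0152, 0.1446]
eef_rot: [0.713, 0.701, 0.001, 0.0]
contact_force: [0.1, 0.3, -1.3]
opening: 0.157
finger_force: 24.6
clock: 12.98
tool_pos: [0.5521, 0.0153, 0.1425]
eef_rot: [0.713, 0.701, 0.001, 0.0]
contact_force: [0.4, -0.8, -1.9]
opening: 0.155
finger_force: 24.6
clock: 13.22
tool_pos: [0.552, 0.0153, 0.1404]
eef_rot: [0.713, 0.701, 0.001, 0.0]
contact_force: [0.7, 0.1, -2.8]
opening: 0.155
finger_force: 24.6
```

```bash
for i in 1; do :; done; python3 -m pendant '[[1,[0,0,2],[0,0,0]],[1,[0,0,0],[0,0,0]]]'
python3 -m pendant '[[1,[0,0,1.5],[0,0,0]],[1,[0,0,0],[0,0,0]]]'
python3 -m pendant '[[1,[0,0,1.5],[0,0,0]],[1,[0,0,0],[0,0,0]]]'
```

```text
clock: 13.48
tool_pos: [0.552, 0.0153, 0.1383]
eef_rot: [0.713, 0.701, 0.001, 0.0]
contact_force: [-0.2, 0.3, -1.7]
opening: 0.155
finger_force: 24.6
clock: 13.72
tool_pos: [0.5521, 0.0152, 0.1369]
eef_rot: [0.713, 0.701, 0.001, 0.0]
contact_force: [0.1, -0.0, -2.2]
opening: 0.158
finger_force: 24.6
clock: 13.98
tool_pos: [0.5521, 0.0152, 0.1354]
eef_rot: [0.713, 0.701, 0.001, 0.0]
contact_force: [0.3, -0.0, -1.5]
opening: 0.16
finger_force: 24.6
```

No contact yet, and it is already below the height where a wrong leaf would stop (about 0.136), so I'll keep lowering.

```bash
python3 -m pendant '[[1,[0,0,1.5],[0,0,0]],[1,[0,0,0],[0,0,0]]]'
python3 -m pendant '[[1,[0,0,1],[0,0,0]],[1,[0,0,0],[0,0,0]]]'
python3 -m pendant '[[1,[0,0,1],[0,0,0]],[1,[0,0,0],[0,0,0]]]'
```

```text
clock: 14.22
tool_pos: [0.5521, 0.0152, 0.1339]
eef_rot: [0.713, 0.701, 0.001, 0.0]
contact_force: [0.2, 0.1, -2.0]
opening: 0.156
finger_force: 24.6
clock: 14.48
tool_pos: [0.5521, 0.0152, 0.1329]
eef_rot: [0.713, 0.701, 0.001, 0.0]
contact_force: [0.3, -0.3, -1.8]
opening: 0.154
finger_force: 24.6
clock: 14.72
tool_pos: [0.5521, 0.0152, 0.1319]
eef_rot: [0.713, 0.701, 0.001, 0.0]
contact_force: [-0.7, -0.4, -1.5]
opening: 0.156
finger_force: 24.6
```

```bash
python3 -m pendant '[[1,[0,0,1],[0,0,0]],[1,[0,0,0],[0,0,0]]]'
python3 -m pendant '[[1,[0,0,0.7],[0,0,0]],[1,[0,0,0],[0,0,0]]]'
```

```text
clock: 14.98
tool_pos: [0.5523, 0.0153, 0.1312]
eef_rot: [0.713, 0.701, 0.001, 0.0]
contact_force: [0.1, 0.6, 0.2]
opening: 0.154
finger_force: 24.6
clock: 15.22
tool_pos: [0.5525, 0.0153, 0.1311]
eef_rot: [0.713, 0.701, 0.001, 0.0]
contact_force: [-1.0, -0.6, 6.6]
opening: 0.155
finger_force: 24.7
```

Contact came at 0.1312, the predicted seated height (0.1313). I'll release and withdraw upward.

```bash
python3 -m pendant '[[0.2,[0,0,0],[0,0,0]],[0.2,[0,0,0],[0,0,0]],[0.2,[0,0,0],[0,0,0]],[0.2,[0,0,-20],[0,0,0]],[0.2,[0,0,-40],[0,0,0]],[0.2,[0,0,-50],[0,0,0]],[0.2,[0,0,-50],[0,0,0]],[0.2,[50,0,-40],[0,0,0]]]'
python3 -m pendant '[[0.2,[0,0,0],[0,0,0]],[0.2,[0,0,0],[0,0,0]],[0.2,[0,0,0],[0,0,0]]]'
python3 - <<'E'
import cv2,pickle
from plant import r,cams
from h import *
s=r.get_state();K={n:cams.snapshot(n) for n in("scene","side","wrist")}
pickle.dump((s,K),open("end.pkl","wb"))
# numerical: blue bar pixels against projected seated model, scene+side
uy=np.array([.022,1,0]);uy/=np.linalg.norm(uy);ux=np.array([uy[1],-uy[0],0])
for n in("scene","side"):
    c=K[n];h=cv2.cvtColor(c["img"],cv2.COLOR_RGB2HSV).astype(int)
    m=((h[...,0]>100)&(h[...,0]<125)&(h[...,1]>120)&(h[...,2]>40)).astype(np.uint8)
    P=np.array([proj(c,s,np.array([.5518,.0126,.148])+a*.007*ux+b*.055*uy+np.array([0,0,k*.012])) for a in(-1,1) for b in(-1,1) for k in(-1,1)])
    print(n,"model",P.min(0).round(1),P.max(0).round(1))
    for ce,st in blobs(m,40):
        if abs(ce-P.mean(0)).max()<40: print("blob",ce.round(1),st[:2],st[:2]+st[2:4],st[4])
o=np.zeros((600,800,3),np.uint8);k,k2,c=K["scene"],K["side"],K["wrist"]
o[:300,:400]=cv2.resize(k["img"][195:295,265:398],(400,300),interpolation=cv2.INTER_CUBIC)
o[300:,:400]=cv2.resize(k2["img"][130:320,225:478],(400,300),interpolation=cv2.INTER_CUBIC)
o[:,400:]=cv2.resize(c["img"][60:420,200:440],(400,600),interpolation=cv2.INTER_CUBIC)
cv2.imwrite("pics/endc.png",o[:,:,::-1])
E
```

```text
clock: 16.23
tool_pos: [0.5533, 0.0595, 0.3319]
eef_rot: [0.717, 0.697, 0.001, 0.002]
contact_force: [0.7, 1.0, -0.4]
opening: 0.399
finger_force: 0.0
clock: 16.6
tool_pos: [0.5519, 0.0623, 0.3282]
eef_rot: [0.714, 0.7, -0.0, -0.0]
contact_force: [-0.7, -0.3, -0.4]
opening: 0.399
finger_force: 0.0
scene model [302.3 219.3] [351.4 233. ]
blob [326.8 222.8] [303 220] [351 228] 211
blob [360.9 248.6] [357 241] [368 254] 41
blob [292.5 251.3] [288 244] [297 257] 48
blob [361.1 264.3] [357 258] [367 270] 84
side model [294.2 200.8] [323.1 248. ]
blob [308.9 222.7] [296 202] [322 246] 423
blob [334.7 225.5] [325 220] [344 231] 68
blob [337.3 244.7] [332 235] [342 253] 89
```

The picture budget is spent, so I'll check numerically. The blue bar's outline matches the seated model within about 1 px in both cameras. I'll check the rack leaves against their starting images too.

Run:
```python
import pickle
from h import *
s0,d0=pickle.load(open("s0.pkl","rb"));s,K=pickle.load(open("end.pkl","rb"))
for n,box in(("scene",(130,212,237,292)),("side",(315,130,420,215))):
    x0,y0,x1,y1=box
    for col in("yellow","red"):
        for d in(d0,K):
            m=mask(d[n]["img"],col);k=np.zeros_like(m);k[y0:y1,x0:x1]=m[y0:y1,x0:x1]
            print(n,col,[(c.round(1),st[:4]) for c,st in blobs(k,50)])
# height of the blue bar: bar model error for seated and 5 mm high
import itertools
uy=np.array([.022,1,0]);uy/=np.linalg.norm(uy);ux=np.array([uy[1],-uy[0],0])
B={"scene":(303,220,351),"side":(296,202,322,246)}
def box(n,x,y,z):
    P=np.array([proj(K[n],s,np.array([x,y,z])+a*.007*ux+b*.055*uy+np.array([0,0,k*.012])) for a,b,k in itertools.product((-1,1),repeat=3)])
    return np.r_[P.min(0),P.max(0)]
for z in(.143,.148,.153,.158): print(z,(box("scene",.5518,.0126,z)[:3]-B["scene"]).round(1),(box("side",.5518,.0126,z)-B["side"]).round(1))
```

```text
scene yellow [(array([186.2, 226.9]), array([163, 222,  45,  10], dtype=int32))]
scene yellow [(array([185.9, 226.3]), array([165, 222,  44,  10], dtype=int32))]
scene red [(array([178.5, 240. ]), array([156, 234,  46,  13], dtype=int32))]
scene red [(array([178.4, 240. ]), array([156, 234,  46,  13], dtype=int32))]
side yellow [(array([389.8, 169.9]), array([380, 157,  21,  25], dtype=int32))]
side yellow [(array([390.6, 170.2]), array([380, 157,  22,  25], dtype=int32))]
side red [(array([372.2, 160.5]), array([362, 148,  21,  27], dtype=int32))]
side red [(array([372.1, 160.5]), array([362, 148,  21,  27], dtype=int32))]
0.143 [-0.6  0.8  0.3] [-1.8  0.8  1.   4. ]
0.148 [-0.7 -0.7  0.4] [-1.8 -1.2  1.1  2. ]
0.153 [-0.7 -2.3  0.5] [-1.9 -3.3  1.2 -0. ]
0.158 [-0.8 -3.8  0.6] [-1.9 -5.4  1.3 -2.1]
```

```bash
python3 -c "
from plant import r;print(r.finish_job())"
```

```text
the job is handed in; nothing more can be done
None
```

The blue leaf (7 teeth, 15 mm pitch) stands fully seated in the thread; I set yellow back in the rack without trying it, because the camera showed its teeth at 17.9 mm against the thread's 14.9 mm, never moved red, and handed the job in at about 17 s (no verdict came back).

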